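Demould cast brackets and zero the balance on them

TASK

Clear the two check weights off the balance pan into their wooden box, one upright in each cell. Lift every cast T bracket out of the open mould and stand them all flat on their feet on the pan, side by side, setting them down gently so that the pan is never driven down to its stop; with all of them on the pan, turn the bezel knob until its zero mark lines up with the needle, so that the weight the castings lose while curing can be read from zero. Leave everything else on the bench where it is.

Things in the scene. Friction and masses are not known exactly. Their poses are not given: they have to be found in the camera images.
- bracket0_mid (a point): Centre (half-way up, 25 mm above the underside) of a white cast T bracket, 150 g or so: foot plate 70 x 40 x 10 mm (x, y, z) and a web 70 x 12 x 40 mm standing along its middle (along x), 50 mm high in all; x along the web, z up. Three to five of the six brackets are there; the others are absent. Each begins in a mould cavity, web up.
- bracket1_mid (a point): Centre (half-way up, 25 mm above the underside) of a white cast T bracket, 150 g or so: foot plate 70 x 40 x 10 mm (x, y, z) and a web 70 x 12 x 40 mm standing along its middle (along x), 50 mm high in all; x along the web, z up. Three to five of the six brackets are there; the others are absent. Each begins in a mould cavity, web up.
- bracket2_mid (a point): Centre (half-way up, 25 mm above the underside) of a white cast T bracket, 150 g or so: foot plate 70 x 40 x 10 mm (x, y, z) and a web 70 x 12 x 40 mm standing along its middle (along x), 50 mm high in all; x along the web, z up. Three to five of the six brackets are there; the others are absent. Each begins in a mould cavity, web up.
- bracket3_mid (a point): Centre (half-way up, 25 mm above the underside) of a white cast T bracket, 150 g or so: foot plate 70 x 40 x 10 mm (x, y, z) and a web 70 x 12 x 40 mm standing along its middle (along x), 50 mm high in all; x along the web, z up. Three to five of the six brackets are there; the others are absent. Each begins in a mould cavity, web up.
- bracket4_mid (a point): Centre (half-way up, 25 mm above the underside) of a white cast T bracket, 150 g or so: foot plate 70 x 40 x 10 mm (x, y, z) and a web 70 x 12 x 40 mm standing along its middle (along x), 50 mm high in all; x along the web, z up. Three to five of the six brackets are there; the others are absent. Each begins in a mould cavity, web up.
- bracket5_mid (a point): Centre (half-way up, 25 mm above the underside) of a white cast T bracket, 150 g or so: foot plate 70 x 40 x 10 mm (x, y, z) and a web 70 x 12 x 40 mm standing along its middle (along x), 50 mm high in all; x along the web, z up. Three to five of the six brackets are there; the others are absent. Each begins in a mould cavity, web up.
- weight0_mid (a point): Centre (half-way up, 31 mm above the underside) of a 400 g steel check weight: body 50 mm across and 31 mm high, neck 14 mm, on top a round grip knob 24 mm across from 42 to 62 mm above the underside. Both begin standing on the pan. The two are alike.
- weight1_mid (a point): Centre (half-way up, 31 mm above the underside) of a 400 g steel check weight: body 50 mm across and 31 mm high, neck 14 mm, on top a round grip knob 24 mm across from 42 to 62 mm above the underside. Both begin standing on the pan. The two are alike.
- mould: Fixed aluminium open mould, 176 x 176 x 30 mm, origin under its centre, z up. Six open cavities 74 x 44 mm (x, y) and 12 mm deep, centred at x = -42 or +42 and y = -56, 0 or +56 mm in its frame; the foot plates lie in them with 2 mm play all round, webs standing 38 mm above the mould's top face.
- pan_mid (a point): Centre of the upper face of the balance's square steel pan, moves with the pan; x and y along its sides, z up. Flat inside 176 x 176 mm, with a lip 4 mm thick rising 6 mm above the face. The face stands about 82 mm above the bench when unloaded. The dial's axis is 175 mm from the pan's centre, towards -y of this frame.
- pan (a joint): How far the sprung pan has sunk, m: 0 unloaded, 15 mm per kg (654 N/m), bottom stop at 0.025.
- needle (a joint): Angle (rad) of the black load needle on the dial, clockwise seen from above, 0 along +x of the pan's frame. It is driven by the pan: 140 rad per metre sunk, about 0.32 rad per bracket.
- needle_tip (a point): Inner tip of the needle, 60 mm from the dial's axis, just outside the bezel.
- bezel (a joint): Angle (rad) of the bezel's zero mark, counted exactly as the needle's: the dial reads zero when the two are equal. Clockwise seen from above is positive; range -1.5 to 3.4; friction 0.06 Nm, stays where it is left.
- bezel_zero (a point): Outer end of the bezel's zero mark (the one broad black line), 60 mm from the dial's axis; it meets point needle_tip at zero.
- bezel_grip (a point): Point to grip on the bezel knob, on its vertical axis: a flat-topped bezel disc 112 mm across, top 62 mm above the bench, carries a black grip bar 64 x 14 mm (x, y), 30 mm high above about z = 62; the point is 12 mm below the bar's top. x runs along the bar towards the zero mark; z up.
- cell_near (a point): Centre of the floor of one of the two cells of the fixed wooden weight box (150 x 80 x 22 mm, walls 5 mm, floor 5 mm above the bench). Cell inside 67 x 70 mm (x, y).
- cell_far (a point): Centre of the floor of the box's other cell, 72.5 mm from the first along x.
- amber_bottle: bystander: amber bottle 70 mm across, 110 mm high, loose, origin under its centre. Leave it alone.
- jar: bystander: jar 70 mm across, 90 mm high, loose, origin under its centre. Leave it alone.
- dish: bystander: clear dish 90 mm across, 16 mm high, loose, origin under its centre. Leave it alone.
- spatula: bystander: broad steel spatula with a wooden handle, 160 mm long, lying flat, loose, origin under its centre. Leave it alone.
- slide_box: bystander: small white slide box 80 x 50 x 30 mm, loose, origin under its centre. Leave it alone.
- tip_box: bystander: blue pipette-tip box 120 x 85 x 58 mm, loose, origin under its centre. Leave it alone.

How it is judged:
At the end, for the whole second after the job is handed in: Every bracket stands on its foot on the pan (centre within 85 mm of the pan's centre along each side, tilt under 0.1 rad); one check weight upright in each cell of the box; the zero mark's end within 5 mm (0.08 rad) of the needle's tip, the needle still (x of bracket0_mid in the frame of pan_mid between -0.085 and 0.085 m and y of bracket0_mid in the frame of pan_mid between -0.085 and 0.085 m and z of bracket0_mid in the frame of pan_mid between 0.021 and 0.029 m and angle between each of bracket0_mid, bracket1_mid, bracket2_mid, bracket3_mid, bracket4_mid, bracket5_mid's own z axis and vertical below 0.1 rad and x of bracket1_mid in the frame of pan_mid between -0.085 and 0.085 m and y of bracket1_mid in the frame of pan_mid between -0.085 and 0.085 m and z of bracket1_mid in the frame of pan_mid between 0.021 and 0.029 m and x of bracket2_mid in the frame of pan_mid between -0.085 and 0.085 m and y of bracket2_mid in the frame of pan_mid between -0.085 and 0.085 m and z of bracket2_mid in the frame of pan_mid between 0.021 and 0.029 m and x of bracket3_mid in the frame of pan_mid between -0.085 and 0.085 m and y of bracket3_mid in the frame of pan_mid between -0.085 and 0.085 m and z of bracket3_mid in the frame of pan_mid between 0.021 and 0.029 m and x of bracket4_mid in the frame of pan_mid between -0.085 and 0.085 m and y of bracket4_mid in the frame of pan_mid between -0.085 and 0.085 m and z of bracket4_mid in the frame of pan_mid between 0.021 and 0.029 m and x of bracket5_mid in the frame of pan_mid between -0.085 and 0.085 m and y of bracket5_mid in the frame of pan_mid between -0.085 and 0.085 m and z of bracket5_mid in the frame of pan_mid between 0.021 and 0.029 m and ((horizontal distance between weight0_mid and cell_near below 0.022 m and z of weight0_mid in the frame of cell_near below 0.036 m and angle between each of weight0_mid, weight1_mid's own z axis and vertical below 0.12 rad and horizontal distance between weight1_mid and cell_far below 0.022 m and z of weight1_mid in the frame of cell_far below 0.036 m) or (horizontal distance between weight0_mid and cell_far below 0.022 m and z of weight0_mid in the frame of cell_far below 0.036 m and angle between each of weight0_mid, weight1_mid's own z axis and vertical below 0.12 rad and horizontal distance between weight1_mid and cell_near below 0.022 m and z of weight1_mid in the frame of cell_near below 0.036 m)) and distance between bezel_zero and needle_tip below 0.005 m and velocity of joint needle between -0.1 and 0.1 rad/s); the robot touches nothing.
It fails at once if the pan is driven down to its stop (value of joint pan above 0.0235 m).
It fails at once if a bystander is pushed away or knocked over (distance of any of amber_bottle, jar, dish, spatula, slide_box, tip_box from where it was at the start of the episode above 0.04 m or angle between any of amber_bottle, jar, dish, spatula, slide_box, tip_box's own z axis and vertical above 0.5 rad).
Of bracket0, bracket1, bracket2, bracket3, bracket4, bracket5 only 3 to 5 are there at a start; the rules pass over those that are not, and their reading is None.
At some moment in a run one of weight0, weight1, bracket0, bracket1, bracket2, bracket3, bracket4, bracket5 may be knocked a few centimetres aside while the robot is not near it.
It also fails if it takes over 210 s, if anything falls off the work surface, if the arm or the gripper's body presses on something with over 40 N, if the wrist force passes 120 N, or if a joint passes its speed limit or range.

ROBOT

A 6-joint arm with a two-finger parallel gripper is mounted at the origin on the work surface. World frame = base frame: x ahead of the robot, y to its left, z up, the work surface at z = 0. Lengths are in m, angles in rad, forces in N, time in s.
With the tool pointing down it reaches from about 0.425 to 0.95 m from the base axis. Payload 3.5 kg.
Tool frame: the origin (TCP) lies midway between the tips of the shut fingers; the grasp point (between the pads) lies 19 mm behind it; z points along the fingers, y is the line along which they close (so a half turn about z gives the same grasp; the last joint's range is limited). The gripper opens to 85 mm and grips with 20 to 120 N. Pads are 22 mm wide; open, the fingers measure 114 mm over their backs; the gripper's body (76 mm by 85 mm) begins 54 mm behind the grasp point. The pads swing forward as they close: fully open they stand 13 mm farther back than shut.
Start: joints at [-1.329, 0.286, 1.577, -0, 1.279, -0.15], TCP at [0.258, -0.624, 0.231] pointing down, gripper open.
Joint ranges: [-2.77, 2.77], [-0.9, 2.22], [0.21, 2.48], [-1.53, 4.67], [0.24, 2.81], [-2.84, 2.84]. Speed limits (rad/s): [2.79, 2.79, 3.14, 3.14, 3.14, 3.14].

INTERFACE

Orientations are given as a unit quaternion [x, y, z, w].
In Python, from plant import ctrl gives the robot as it stands. The module is installed in compiled form; this text tells all that it offers.
- The arm moves only by the shell command python3 -m inch 'ROWS' [FORCE]. ROWS is JSON, a list of rows, each a list of 5 numbers: the closure, from 0 (fully open) to 1 (shut), then the shift along the tool's x, y, z in m, then the turn about the tool's z in degrees. A call has 1 to 5 rows; each row is the pose to reach, as a shift and turn from the pose commanded when the call began, along the tool's axes at that moment; what a row does not reach only later rows make up. A row lasts 1/12 s, in which the tool goes at most 41.7 mm and 7.16 degrees, less where a joint would pass 70% of its speed; a pose out of reach is approached as far as the arm can. A call with a gripper value outside its range is refused whole. The fingers move at their own pace and stop on an object; FORCE is the grip in N (left out, the last holds). Time passes only in rows, so rows that repeat a pose let the fingers close. It gives the time, the measured TCP pose, the force, the opening and the grip force at its end, in the units of the state.
- ctrl.get_state(): the state, without advancing time (a new reading comes with each control period).
- ctrl.read_camera(name): name is "scene" or "top" or "wrist"; returns a dict with "pixels" (384x512x3 uint8, red, green, blue), "depth" (384x512 float32, m along the optical axis (not along the pixel's ray), 0 where there is no reading), "fx", "fy", "cx", "cy" (pixels), "D" ([k1, k2, p1, p2, k3] as OpenCV has them; the pictures are not rectified), "xyz" and "rotation" of the camera in the world; the wrist camera has in their place "mount" (4x4, takes a point from camera to tool coordinates, whose origin is the TCP and whose axes are the flange's). Camera axes: x right, y down, z forward; pixel columns grow to the right and rows downward; lengths in m; the calibration is good to about 2 mm. A picture is of the moment at which its call begins: read the wrist's pose just before it.
- ctrl.sign_off(): hands the job in; it is judged then, once.
Trained networks look in a picture, given as the dict that the camera call returned (one of the last four; its "shot" number tells which), for a name from the list of things; names that differ only in an ending like _2 or _b are one class to them, and where a whole thing is asked for, a point or a joint stands for the part that bears it (a point fixed in the world has none). Each returns a list of dicts, best first, with "score" (0 to 1); they miss things now and then, are a little off and sometimes report something else, mostly with a low value. They report only what shows in the picture. A call takes as long as a camera call.
- ctrl.spot_in(query, picture): "at" ([column, row] in pixels, amid what is visible of it).
- ctrl.tip_of(query, picture): "at" ([column, row] in pixels: a listed point, or the origin of a listed thing).
The state is a dict: "time": time; "qpos": joint angles; "dq": joint speeds; "joint_efforts": joint torques, N m; "eef_pos": TCP position; "tcp_rot": TCP orientation; "contact_force": force on the tool from outside, world axes, zero at the start; "wrist_torque": the same for the moment, N m; "opening": opening from 0.0 (shut) to 1.0 (fully open); "finger_force": force on a finger pad.
Only numpy, scipy, OpenCV 4.12 (cv2) and the standard library are available. Lean on these libraries where they do the work, as an engineer would, in place of code of your own. Each camera call takes 0.05 s, during which the arm holds its last target. There are 200 camera calls.

## Working session

There is one attempt and no reset: what is moved stays moved. The work goes in short steps, Python scripts to look and compute and a shell command to move; the robot and the scene stay as the last step left them, time stands still between calls to the robot, and variables do not carry over. Pictures are saved under pics/ and viewed, at most 14 in all, crops included, and the job is handed in when it is done.

```bash
mkdir -p pics; ls
cat > h.py <<'E'
import numpy as np, cv2, json
from plant import ctrl
from scipy.spatial.transform import Rotation as R
def cam(name):
    s=ctrl.get_state(); p=ctrl.read_camera(name)
    p['K']=np.array([[p['fx'],0,p['cx']],[0,p['fy'],p['cy']],[0,0,1]]); p['D']=np.array(p['D'],float)
    if name=='wrist':
        T=np.eye(4); T[:3,:3]=R.from_quat(s['tcp_rot']).as_matrix(); T[:3,3]=s['eef_pos']
        T=T@np.array(p['mount']); p['R'],p['t']=T[:3,:3],T[:3,3]
    else:
        r=np.array(p['rotation']); p['R']=r if r.shape==(3,3) else R.from_quat(r).as_matrix(); p['t']=np.array(p['xyz'])
    return p
def ray(p,px):
    u=cv2.undistortPoints(np.array([[px]],float),p['K'],p['D'])[0,0]
    return np.array([u[0],u[1],1.])
def at_z(p,px,z):
    d=p['R']@ray(p,px); return p['t']+d*(z-p['t'][2])/d[2]
def at_depth(p,px,k=1):
    c,r=int(round(px[0])),int(round(px[1])); w=p['depth'][max(r-k,0):r+k+1,max(c-k,0):c+k+1]; w=w[w>0]
    return p['t']+p['R']@(ray(p,px)*np.median(w)) if w.size else None
def tri(obs):
    A=np.zeros((3,3));b=np.zeros(3)
    for p,px in obs:
        d=p['R']@ray(p,px); d/=np.linalg.norm(d); M=np.eye(3)-np.outer(d,d); A+=M;b+=M@p['t']
    return np.linalg.solve(A,b)
def proj(p,X):
    c=p['R'].T@(np.asarray(X,float).reshape(-1,3)-p['t']).T
    return cv2.projectPoints(c.T.reshape(-1,1,3),np.zeros(3),np.zeros(3),p['K'],p['D'])[0].reshape(-1,2)
def cloud(p):
    h,w=p['depth'].shape; g=np.stack(np.meshgrid(np.arange(w),np.arange(h)),-1).reshape(-1,1,2).astype(float)
    u=cv2.undistortPoints(g,p['K'],p['D']).reshape(h,w,2)
    X=np.dstack([u,np.ones((h,w))])*p['depth'][...,None]
    X=X@p['R'].T+p['t']; X[p['depth']<=0]=np.nan; return X
def save(p,n,marks=()):
    im=p['pixels'][...,::-1].copy()
    cv2.imwrite('pics/'+n+'.png',im)
E
cat > a.py <<'E'
from h import *
s=ctrl.get_state(); print({k:np.round(v,3).tolist() for k,v in s.items()})
for n in('scene','top'):
    p=cam(n); save(p,n+'0'); print(n,np.round(p['t'],3),np.round(p['R'][:,2],2),p['fx'])
    for q in ['weight0_mid','bracket0_mid','pan_mid','mould','bezel_grip','bezel_zero','needle_tip','cell_near','cell_far','amber_bottle','jar','dish','spatula','slide_box','tip_box']:
        for o in ctrl.tip_of(q,p)[:6 if 'br' in q else 2]:
            d=at_depth(p,o['at']); print(q,np.round(o['score'],2),np.round(o['at']),None if d is None else np.round(d,3))
E
python3 a.py
python3 - <<'E'
import cv2,numpy as np
a=cv2.imread('pics/scene0.png');b=cv2.imread('pics/top0.png')
E
```

```text
pics
{'time': 0.0, 'qpos': [-1.329, 0.287, 1.578, 0.0, 1.279, -0.15], 'dq': [-0.0, -0.001, 0.0, -0.002, 0.0, -0.001], 'joint_efforts': [-0.002, -40.599, -29.263, -0.0, 0.006, 0.0], 'eef_pos': [0.258, -0.623, 0.23], 'tcp_rot': [0.981, 0.195, -0.0, -0.001], 'contact_force': [-0.057, 0.178, -0.598], 'wrist_torque': [0.012, -0.001, 0.027], 'finger_force': 0.0, 'opening': 0.996}
scene [1.059 0.493 1.205] [-0.39 -0.31 -0.87] 419.5633366433248
weight0_mid 0.73 [305. 204.] [0.524 0.277 0.127]
pan_mid 0.73 [319. 208.] [0.481 0.306 0.071]
pan_mid 0.44 [380. 247.] [0.472 0.522 0.061]
mould 0.59 [169. 125.] [ 0.514 -0.3    0.028]
bezel_grip 0.76 [273. 178.] [0.493 0.141 0.093]
bezel_zero 0.95 [276. 196.] [0.524 0.176 0.057]
needle_tip 0.29 [144. 178.] [ 0.715 -0.227  0.001]
cell_near 0.93 [234. 143.] [ 0.418 -0.079  0.006]
cell_near 0.66 [179. 114.] [ 0.454 -0.307  0.028]
cell_far 0.9 [219. 155.] [ 0.491 -0.087  0.005]
amber_bottle 0.6 [161. 212.] [ 0.79  -0.054  0.081]
jar 0.87 [205.  96.] [ 0.345 -0.274  0.047]
dish 0.96 [202. 234.] [0.751 0.066 0.016]
spatula 0.58 [144. 175.] [ 0.711 -0.226  
[... 278 characters left out ...]
199.] [0.523 0.27  0.129]
bracket0_mid 0.6 [106. 224.] [0.457 0.5   0.058]
bracket0_mid 0.37 [305. 234.] [ 0.42  -0.075  0.005]
pan_mid 0.7 [171. 216.] [0.478 0.315 0.069]
mould 0.57 [382. 201.] [ 0.518 -0.308  0.018]
bezel_grip 0.74 [236. 212.] [0.488 0.131 0.091]
bezel_grip 0.61 [386. 218.] [ 0.467 -0.308  0.045]
bezel_zero 0.91 [218. 200.] [0.523 0.184 0.05 ]
needle_tip 0.51 [255. 213.] [0.484 0.077 0.055]
cell_near 0.89 [306. 232.] [ 0.426 -0.078  0.002]
cell_far 0.79 [306. 213.] [ 0.485 -0.079  0.005]
amber_bottle 0.68 [299. 119.] [ 0.755 -0.052  0.075]
jar 0.93 [381. 266.] [ 0.336 -0.274  0.085]
slide_box 0.81 [188. 134.] [0.722 0.276 0.03 ]
tip_box 0.84 [104. 224.] [0.458 0.506 0.058]
```

View pics/scene0.png

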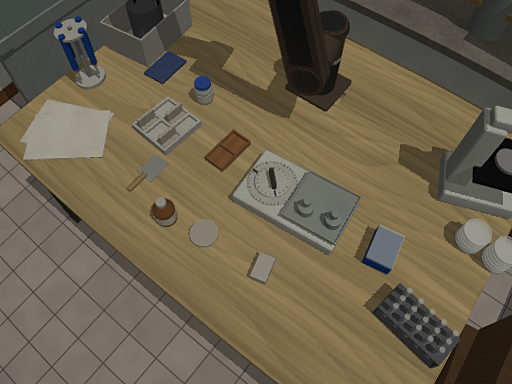

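View pics/top0.png

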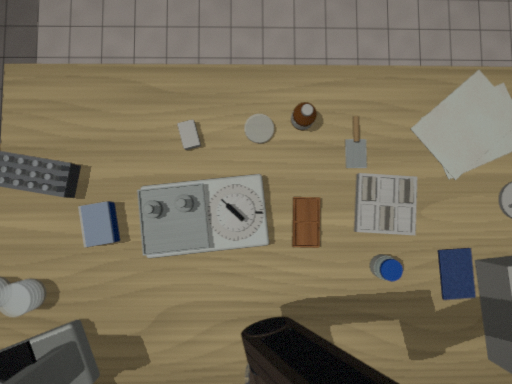

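```bash
python3 -m inch '[[0,0.034,-0.019,-0.012,5],[0,0.069,-0.038,-0.023,10],[0,0.103,-0.056,-0.035,15],[0,0.138,-0.075,-0.046,20],[0,0.172,-0.094,-0.058,22.5]]' && python3 -m inch '[[0,0.027,-0.033,-0.012,0],[0,0.054,-0.066,-0.025,0],[0,0.08,-0.1,-0.037,0],[0,0.107,-0.133,-0.05,0],[0,0.134,-0.166,-0.062,0]]' && python3 -m inch '[[0,0,0,0,0],[0,0,0,0,0]]'
cat > b.py <<'E'
from h import *
import sys
p=cam('wrist'); save(p,sys.argv[1]); print(np.round(p['t'],3),np.round(p['R'],2).tolist(),p['fx'],np.round(p['mount'],3).tolist())
np.savez('last_'+sys.argv[1],X=cloud(p),im=p['pixels'])
for q in sys.argv[2:]:
    for o in ctrl.tip_of(q,p)[:6]:
        d=at_depth(p,o['at']); print(q,np.round(o['score'],2),np.round(o['at']),None if d is None else np.round(d,3))
E
python3 b.py wm bracket0_mid mould cell_near cell_far
```

```text
time: 2.02
eef_pos: [0.3817, -0.4697, 0.2898]
tcp_rot: [1.0, -0.003, 0.0, -0.0]
contact_force: [0.4, -0.5, -0.2]
opening: 1.0
finger_force: 0.0
time: 2.43
eef_pos: [0.5074, -0.3139, 0.3485]
tcp_rot: [1.0, -0.0, 0.0, 0.0]
contact_force: [0.2, 0.1, 0.1]
opening: 1.002
finger_force: 0.0
time: 2.6
eef_pos: [0.5079, -0.3142, 0.3489]
tcp_rot: [1.0, 0.002, 0.001, 0.001]
contact_force: [0.0, -1.1, 0.1]
opening: 0.999
finger_force: 0.0
[ 0.574 -0.315  0.492] [[0.0, -0.97, -0.26], [-1.0, -0.0, -0.0], [0.0, 0.26, -0.97]] 313.7439163297606 [[-0.0, -0.966, -0.26, 0.067], [1.0, -0.0, 0.001, 0.001], [-0.001, -0.26, 0.966, -0.143], [0.0, 0.0, 0.0, 1.0]]
mould 0.87 [250. 147.] [ 0.517 -0.321  0.02 ]
mould 0.74 [293. 128.] [ 0.548 -0.377  0.068]
cell_near 0.62 [101. 201.] [ 0.427 -0.079  0.005]
cell_far 0.87 [ 99. 158.] [ 0.496 -0.084  0.006]
```

View pics/wm.png

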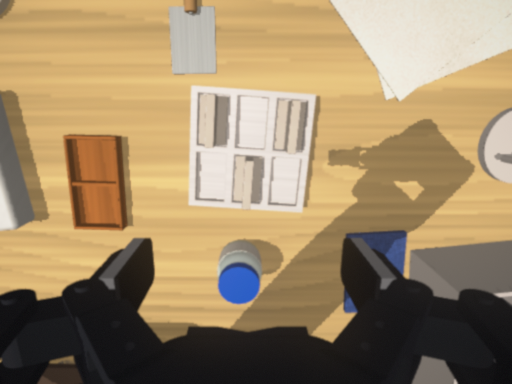

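```bash
python3 -m inch '[[0,0,-0.04,-0.01,0],[0,0,-0.08,-0.02,0],[0,0,-0.12,-0.03,0],[0,0,-0.16,-0.04,0],[0,0,-0.2,-0.05,0]]' >/dev/null && python3 b.py wc bracket0_mid cell_near cell_far && python3 -m inch '[[0,-0.01,-0.04,0,0],[0,-0.02,-0.08,0,0],[0,-0.02,-0.12,0,0],[0,-0.02,-0.16,0,0],[0,-0.02,-0.2,0,0]]' && python3 -m inch '[[0,0,-0.04,0,0],[0,0,-0.08,0,0],[0,0,-0.12,0,0],[0,0,-0.12,0,0],[0,0,-0.12,0,0]]' && python3 b.py wp weight0_mid pan_mid bezel_grip bezel_zero needle_tip cell_near cell_far
cat > m.py <<'E'
import numpy as np,cv2,sys
from scipy import ndimage
def comps(f,zlo,zhi,box,minn=60):
    X=np.load('last_'+f+'.npz')['X']; z=X[...,2]
    m=(z>zlo)&(z<zhi)&(X[...,0]>box[0])&(X[...,0]<box[1])&(X[...,1]>box[2])&(X[...,1]<box[3])
    l,n=ndimage.label(m)
    for i in range(1,n+1):
        P=X[l==i]
        if len(P)<minn: continue
        r=cv2.minAreaRect((P[:,:2]*1000).astype(np.float32))
        print(f,len(P),'rect c',np.round(r[0],1),'size',np.round(r[1],1),'ang',round(r[2],1),'z',np.round(np.median(P[:,2])*1000,1),'mean',np.round(P[:,:2].mean(0)*1000,1))
if __name__=='__main__':
    for f in('wm','wc'):
        print('brackets');comps(f,.056,.085,(.40,.63,-.42,-.2))
        print('mouldtop');comps(f,.022,.04,(.40,.63,-.42,-.2),300)
        print('box');comps(f,.015,.03,(.36,.55,-.13,-.03),100)
    print('weights');comps('wp',.095,.15,(.38,.62,.2,.42))
    print('bar');comps('wp',.08,.11,(.4,.58,.07,.2))
    print('disc');comps('wp',.05,.07,(.4,.58,.05,.22),300)
    print('pan');comps('wp',.055,.08,(.38,.6,.19,.42),300)
E
python3 m.py
```

```text
[ 0.573 -0.117  0.54 ] [[-0.0, -0.97, -0.26], [-1.0, 0.0, 0.0], [0.0, 0.26, -0.97]] 313.7439163297606 [[-0.0, -0.966, -0.26, 0.067], [1.0, -0.0, 0.001, 0.001], [-0.001, -0.26, 0.966, -0.143], [0.0, 0.0, 0.0, 1.0]]
cell_near 0.57 [226. 193.] [ 0.424 -0.078  0.005]
cell_far 0.71 [225. 156.] [ 0.49  -0.079  0.005]
time: 3.88
eef_pos: [0.487, 0.0838, 0.3964]
tcp_rot: [1.0, -0.003, -0.001, 0.0]
contact_force: [1.2, -0.0, 0.2]
opening: 1.001
finger_force: 0.0
time: 4.3
eef_pos: [0.4875, 0.2043, 0.3959]
tcp_rot: [1.0, 0.0, -0.001, 0.001]
contact_force: [-0.4, -0.7, -0.2]
opening: 1.001
finger_force: 0.0
[0.554 0.203 0.539] [[-0.0, -0.97, -0.26], [-1.0, 0.0, -0.0], [0.0, 0.26, -0.97]] 313.7439163297606 [[-0.0, -0.966, -0.26, 0.067], [1.0, -0.0, 0.001, 0.001], [-0.001, -0.26, 0.966, -0.143], [0.0, 0.0, 0.0, 1.0]]
weight0_mid 0.94 [194. 134.] [0.519 0.271 0.132]
pan_mid 0.72 [177. 168.] [0.463 0.308 0.07 ]
bezel_grip 0.68 [296. 148.] [0.497 0.133 0.092]
bezel_zero 0.84 [262. 123.] [0.529 0.179 0.052]
needle_tip 0.65 [332. 154.] [0.481 0.069 0.052]
cell_near 0.66 [405. 183.] [ 0.423 -0.076  0.0
[... 753 characters left out ...]
5.5]
wc 468 rect c [ 469.6 -315.9] size [12.8 69.9] ang 86.0 z 67.8 mean [ 470.3 -314.5]
mouldtop
wc 6249 rect c [ 511.2 -319.2] size [178.3 176.4] ang 86.2 z 29.9 mean [ 518.1 -313.6]
box
wc 978 rect c [458.9 -78.5] size [ 80.  150.1] ang 88.5 z 21.4 mean [461.1 -77.4]
weights
wp 1017 rect c [514.1 272.9] size [48.7 48.3] ang 88.9 z 101.2 mean [515.9 271.4]
wp 975 rect c [498.7 358.5] size [48.1 46.2] ang 22.6 z 101.2 mean [500.  355.6]
bar
wp 438 rect c [489.  132.4] size [63.8 13.9] ang 46.2 z 91.9 mean [490.2 133.2]
disc
wp 10008 rect c [490.5 134.7] size [179.2 169. ] ang 0.2 z 52.8 mean [495.6 134.5]
pan
wp 12601 rect c [470.7 307. ] size [183.9 185.8] ang 5.9 z 70.3 mean [471.1 303.8]
```

View pics/wp.png

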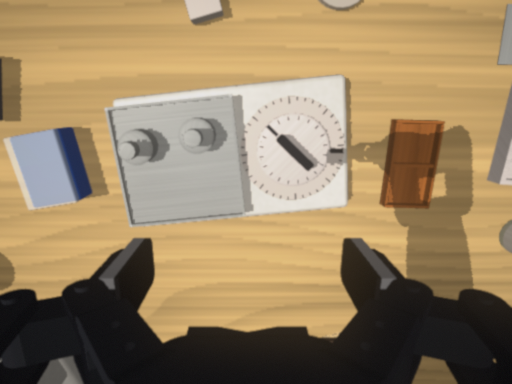

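```bash
python3 -m inch '[[0.35,0.013,-0.034,0.035,0],[0.35,0.027,-0.069,0.07,0],[0.35,0.027,-0.069,0.11,0],[0.35,0.027,-0.069,0.15,0],[0.35,0.027,-0.069,0.18,0]]' 60
python3 - <<'E'
from h import *
p=cam('wrist')
X=cloud(p);np.savez('last_t',X=X)
from m import comps
comps('t',.118,.15,(.45,.58,.23,.4),30);comps('t',.095,.15,(.38,.62,.2,.42))
E
```

```text
time: 5.12
eef_pos: [0.5144, 0.2737, 0.2161]
tcp_rot: [1.0, -0.0, 0.001, -0.0]
contact_force: [0.2, -0.5, -0.9]
opening: 0.65
finger_force: 0.0
t 812 rect c [514.7 273.9] size [22.7 23.1] ang 66.6 z 132.0 mean [516.  273.7]
t 888 rect c [498.8 360.1] size [23.3 23.7] ang 5.2 z 131.9 mean [500.1 358.6]
t 2560 rect c [514.4 273.8] size [49.5 49.1] ang 0.2 z 101.3 mean [518.4 273.6]
t 2629 rect c [500.  358.6] size [49.5 45.5] ang 42.2 z 101.4 mean [502.5 356.4]
```

```bash
python3 -m inch '[[0.35,0,0,0.03,0],[0.35,0,0,0.06,0],[0.35,0,0,0.085,0],[0.35,0,0,0.1,0],[0.35,0,0,0.11,0]]' && python3 -m inch '[[0.35,0,0,0,0],[0.6,0,0,0,0],[0.9,0,0,0,0],[0.9,0,0,0,0],[0.9,0,0,0,0]]' 60 && python3 -m inch '[[0.9,0,0,0,0],[0.9,0,0,-0.004,0],[0.9,0,0,-0.008,0],[0.9,0,0,-0.014,0],[0.9,0,0,-0.022,0]]'
```

```text
time: 5.58
eef_pos: [0.5136, 0.2725, 0.1063]
tcp_rot: [1.0, -0.001, -0.001, 0.0]
contact_force: [0.5, 0.3, 0.7]
opening: 0.648
finger_force: 0.0
time: 6.0
eef_pos: [0.5155, 0.274, 0.1096]
tcp_rot: [1.0, -0.001, 0.002, -0.001]
contact_force: [1.1, 2.2, 1.1]
opening: 0.258
finger_force: 58.6
time: 6.42
eef_pos: [0.5126, 0.2727, 0.1284]
tcp_rot: [1.0, -0.0, -0.002, 0.001]
contact_force: [-0.2, 0.3, -4.0]
opening: 0.256
finger_force: 58.9
```

```bash
python3 -m inch '[[0.9,0,0,-0.04,0],[0.9,0,0,-0.08,0],[0.9,0,0.03,-0.11,0],[0.9,0,0.07,-0.12,0],[0.9,-0.01,0.11,-0.12,0]]' >/dev/null&& python3 -m inch '[[0.9,-0.01,0.04,0,0],[0.9,-0.02,0.08,0,0],[0.9,-0.04,0.115,0,0],[0.9,-0.058,0.15,0,0],[0.9,-0.076,0.185,0,0]]' && python3 -m inch '[[0.9,0,0.03,0.01,0],[0.9,0,0.055,0.03,0],[0.9,0,0.055,0.07,0],[0.9,0,0.055,0.1,0],[0.9,0,0.055,0.1,0]]'
```

```text
time: 7.25
eef_pos: [0.4261, -0.0229, 0.2495]
tcp_rot: [1.0, -0.0, -0.0, 0.0]
contact_force: [0.4, -0.7, -4.7]
opening: 0.257
finger_force: 60.0
time: 7.67
eef_pos: [0.4222, -0.0751, 0.1428]
tcp_rot: [1.0, -0.001, -0.007, -0.003]
contact_force: [-2.3, 0.6, -5.6]
opening: 0.256
finger_force: 60.1
```

```bash
python3 -m inch '[[0.9,0,0,0,0],[0.9,0,0,0,0]]' && python3 b.py wn cell_near cell_far weight0_mid
```

```text
time: 7.83
eef_pos: [0.4288, -0.0769, 0.1515]
tcp_rot: [1.0, -0.0, 0.001, 0.001]
contact_force: [0.4, 0.3, -3.5]
opening: 0.258
finger_force: 60.1
[ 0.495 -0.078  0.295] [[-0.0, -0.97, -0.26], [-1.0, 0.0, -0.0], [0.0, 0.26, -0.97]] 313.7439163297606 [[-0.0, -0.966, -0.26, 0.067], [1.0, -0.0, 0.001, 0.001], [-0.001, -0.26, 0.966, -0.143], [0.0, 0.0, 0.0, 1.0]]
cell_near 0.94 [245. 186.] [ 0.452 -0.077  0.123]
cell_far 0.89 [247. 112.] [ 0.491 -0.079  0.005]
weight0_mid 0.95 [245. 243.] [ 0.439 -0.077  0.171]
weight0_mid 0.4 [ 7. 56.] [0.532 0.095 0.055]
```

View pics/wn.png

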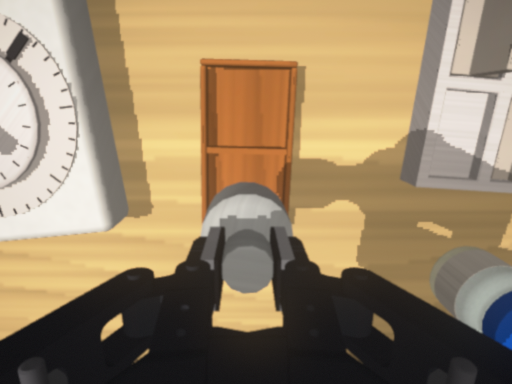

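```bash
python3 -m inch '[[0.9,-0.004,0,0.03,0],[0.9,-0.004,0,0.06,0],[0.9,-0.004,0,0.085,0],[0.9,-0.004,0,0.095,0],[0.9,-0.004,0,0.1,0]]' && python3 -m inch '[[0.9,0,0,0,0],[0.9,0,0,0.002,0],[0.9,0,0,0.004,0],[0.9,0,0,0.006,0],[0.9,0,0,0.007,0]]' && python3 -m inch '[[0.9,0,0,0.001,0],[0.9,0,0,0.002,0],[0.9,0,0,0.002,0]]'
```

```text
time: 8.45
eef_pos: [0.4232, -0.0762, 0.0486]
tcp_rot: [1.0, -0.0, -0.001, -0.0]
contact_force: [0.2, -0.6, -3.6]
opening: 0.254
finger_force: 60.1
time: 8.87
eef_pos: [0.4257, -0.0772, 0.0453]
tcp_rot: [1.0, -0.001, 0.001, 0.0]
contact_force: [-4.8, 3.2, 15.5]
opening: 0.261
finger_force: 61.9
time: 9.12
eef_pos: [0.4259, -0.0772, 0.0453]
tcp_rot: [1.0, -0.0, 0.0, 0.0]
contact_force: [-9.0, 4.0, 23.2]
opening: 0.253
finger_force: 62.9
```

```bash
python3 -m inch '[[0.9,0,0,-0.002,0],[0.35,0,0,-0.002,0],[0.35,0,0,-0.002,0],[0.35,0,0,-0.002,0],[0.35,0,0,-0.02,0]]' && python3 -m inch '[[0.35,0,0,-0.04,0],[0.35,0,0,-0.08,0],[0.35,0,0,-0.12,0],[0.35,0,0,-0.155,0],[0.35,0,-0.03,-0.155,0]]' >/dev/null && python3 -m inch '[[0.35,0.01,-0.04,0,0],[0.35,0.02,-0.08,0,0],[0.35,0.03,-0.12,0,0],[0.35,0.04,-0.16,0,0],[0.35,0.05,-0.2,0,0]]' >/dev/null&& python3 -m inch '[[0.35,0.01,-0.04,0,0],[0.35,0.02,-0.08,0,0],[0.35,0.025,-0.12,0,0],[0.35,0.025,-0.16,0,0],[0.35,0.025,-0.205,0,0]]'
python3 - <<'E'
from h import *
s=ctrl.get_state();print(np.round(s['eef_pos'],4))
p=cam('wrist')
X=cloud(p);np.savez('last_t',X=X)
from m import comps
comps('t',.118,.16,(.45,.58,.23,.4),30);comps('t',.095,.15,(.38,.62,.2,.42))
p=cam('top'); save(p,'top1'); X=cloud(p);np.savez('last_t',X=X)
comps('t',.03,.1,(.37,.55,-.13,-.03),5)
E
```

```text
time: 9.53
eef_pos: [0.4215, -0.0757, 0.058]
tcp_rot: [1.0, -0.001, -0.003, -0.001]
contact_force: [-0.6, -0.2, -0.4]
opening: 0.648
finger_force: 0.0
time: 10.78
eef_pos: [0.4993, 0.3569, 0.2151]
tcp_rot: [1.0, -0.001, -0.0, 0.0]
contact_force: [0.7, -0.4, 0.8]
opening: 0.648
finger_force: 0.0
[0.4993 0.3569 0.2151]
t 899 rect c [498.6 360.2] size [23.1 23.2] ang 69.3 z 138.0 mean [500.3 360.2]
t 2734 rect c [498.5 360.1] size [49.3 49.2] ang 70.7 z 107.3 mean [502.9 359.9]
t 218 rect c [425.7 -76.2] size [47.4 47. ] ang 89.7 z 35.7 mean [425.5 -75.3]
```

```bash
python3 -m inch '[[0.35,-0.001,-0.003,0.03,0],[0.35,-0.001,-0.003,0.06,0],[0.35,-0.001,-0.003,0.08,0],[0.35,-0.001,-0.003,0.095,0],[0.35,-0.001,-0.003,0.103,0]]' && python3 -m inch '[[0.35,0,0,0,0],[0.6,0,0,0,0],[0.9,0,0,0,0],[0.9,0,0,0,0],[0.9,0,0,0,0]]' 60 && python3 -m inch '[[0.9,0,0,0,0],[0.9,0,0,-0.004,0],[0.9,0,0,-0.008,0],[0.9,0,0,-0.014,0],[0.9,0,0,-0.022,0]]'
```

```text
time: 11.3
eef_pos: [0.4968, 0.3566, 0.1092]
tcp_rot: [1.0, -0.001, -0.002, 0.001]
contact_force: [-0.4, 1.1, 0.2]
opening: 0.646
finger_force: 0.0
time: 11.72
eef_pos: [0.4993, 0.359, 0.1146]
tcp_rot: [1.0, -0.001, 0.002, -0.001]
contact_force: [0.9, 2.7, 1.4]
opening: 0.257
finger_force: 58.6
time: 12.13
eef_pos: [0.4967, 0.357, 0.1331]
tcp_rot: [1.0, -0.0, -0.002, 0.001]
contact_force: [0.1, 0.6, -4.4]
opening: 0.259
finger_force: 58.8
```

```bash
python3 -m inch '[[0.9,0,0,-0.04,0],[0.9,0,0,-0.08,0],[0.9,0,0.03,-0.11,0],[0.9,0,0.07,-0.12,0],[0.9,0,0.11,-0.12,0]]' >/dev/null&& python3 -m inch '[[0.9,0,0.04,0,0],[0.9,0,0.08,0,0],[0.9,0,0.12,0,0],[0.9,0,0.16,0,0],[0.9,-0.004,0.2,0,0]]' >/dev/null && python3 -m inch '[[0.9,0,0.04,0,0],[0.9,0,0.08,0,0],[0.9,0,0.11,0.01,0],[0.9,0,0.129,0.04,0],[0.9,0,0.129,0.07,0]]' && python3 -m inch '[[0.9,0,0,0.03,0],[0.9,0,0,0.04,0],[0.9,0,0,0.04,0],[0.9,0,0,0.04,0]]'
```

```text
time: 13.38
eef_pos: [0.4947, -0.0855, 0.1861]
tcp_rot: [1.0, -0.003, 0.002, 0.002]
contact_force: [1.0, 0.2, -4.3]
opening: 0.258
finger_force: 60.0
time: 13.72
eef_pos: [0.4938, -0.0809, 0.145]
tcp_rot: [1.0, -0.0, -0.0, 0.0]
contact_force: [-0.4, -0.7, -3.4]
opening: 0.256
finger_force: 60.0
```

Centred on the far cell (0.4947, −0.079); lowering.

```bash
python3 -m inch '[[0.9,0.001,-0.002,0.03,0],[0.9,0.001,-0.002,0.06,0],[0.9,0.001,-0.002,0.08,0],[0.9,0.001,-0.002,0.09,0],[0.9,0.001,-0.002,0.094,0]]' && python3 -m inch '[[0.9,0,0,0,0],[0.9,0,0,0.002,0],[0.9,0,0,0.004,0],[0.9,0,0,0.006,0],[0.9,0,0,0.006,0]]'
```

```text
time: 14.13
eef_pos: [0.4953, -0.0789, 0.0509]
tcp_rot: [1.0, -0.0, 0.0, 0.0]
contact_force: [-0.2, 0.6, -4.0]
opening: 0.255
finger_force: 60.0
time: 14.55
eef_pos: [0.4952, -0.0791, 0.0451]
tcp_rot: [1.0, -0.0, 0.001, 0.0]
contact_force: [-0.3, -0.5, -3.0]
opening: 0.259
finger_force: 60.0
```

```bash
python3 -m inch '[[0.9,0,0,0.001,0],[0.9,0,0,0.002,0],[0.9,0,0,0.003,0],[0.9,0,0,0.003,0]]'
```

```text
time: 14.88
eef_pos: [0.4961, -0.0791, 0.0449]
tcp_rot: [1.0, -0.0, 0.0, -0.0]
contact_force: [-6.4, 4.4, 14.4]
opening: 0.257
finger_force: 62.0
```

```bash
python3 -m inch '[[0.9,0,0,-0.002,0],[0.35,0,0,-0.002,0],[0.35,0,0,-0.002,0],[0.35,0,0,-0.002,0],[0.35,0,0,-0.02,0]]' && python3 -m inch '[[0.35,0,0,-0.04,0],[0.35,0,0,-0.08,0],[0.35,0,0.02,-0.115,0],[0.35,0.02,0.055,-0.135,0],[0.35,0.04,0.09,-0.135,0]]' >/dev/null && python3 -m inch '[[0.35,0.01,0.04,0,0],[0.35,0.02,0.08,0,0],[0.35,0.02,0.0975,0,0],[0.35,0.02,0.0975,0,3.75],[0.35,0.02,0.0975,0,3.75]]'
python3 - <<'E'
from h import *
from m import comps
for n in('wrist','top'):
    p=cam(n); X=cloud(p);np.savez('last_t',X=X); print(n)
    comps('t',.056,.085,(.40,.63,-.42,-.2))
    if n=='top': save(p,'top2');comps('t',.03,.1,(.37,.55,-.13,-.03),5); comps('t',.075,.1,(.38,.6,.19,.42),100)
E
```

```text
time: 15.3
eef_pos: [0.4923, -0.0782, 0.0586]
tcp_rot: [1.0, -0.001, -0.003, -0.001]
contact_force: [-0.6, -0.3, -0.9]
opening: 0.654
finger_force: 0.0
time: 16.13
eef_pos: [0.5534, -0.2665, 0.1958]
tcp_rot: [0.999, -0.035, -0.0, -0.0]
contact_force: [-0.4, 0.1, -0.3]
opening: 0.65
finger_force: 0.0
wrist
t 1084 rect c [ 556.9 -266.4] size [11.9 69.5] ang 86.0 z 68.2 mean [ 558.  -266.6]
t 1390 rect c [ 549.  -377.3] size [12.9 69.6] ang 86.3 z 67.9 mean [ 550.8 -375.9]
t 700 rect c [ 469.6 -316. ] size [12.5 70.3] ang 85.9 z 68.0 mean [ 467.9 -313.6]
top
t 126 rect c [ 556.9 -262.4] size [13.6 67.6] ang 84.9 z 66.5 mean [ 557.4 -261.3]
t 125 rect c [ 468.7 -312.8] size [13.5 69.1] ang 85.2 z 66.4 mean [ 469. -311.]
t 213 rect c [494.7 -78.1] size [45.1 44.3] ang 89.8 z 35.3 mean [495.  -76.5]
t 216 rect c [425.6 -76. ] size [47.  47.6] ang 0.2 z 35.4 mean [425.6 -75.3]
t 4403 rect c [471.4 307.7] size [183.7 185.2] ang 5.6 z 81.6 mean [472.3 307.7]
```

View pics/top2.png

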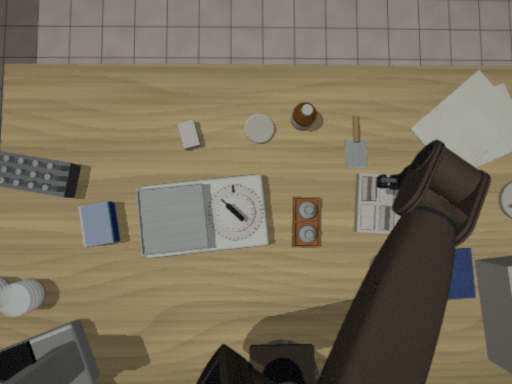

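```bash
python3 -m inch '[[0.5,0.003,0,0.04,0],[0.5,0.003,0,0.08,0],[0.5,0.003,0,0.12,0],[0.5,0.003,0,0.145,0],[0.5,0.003,0,0.157,0]]' && python3 -m inch '[[0.5,0,0,0,0],[0.7,0,0,0,0],[1,0,0,0,0],[1,0,0,0,0],[1,0,0,0,0]]' 40 && python3 -m inch '[[1,0,0,0,0],[1,0,0,-0.006,0],[1,0,0,-0.014,0],[1,0,0,-0.025,0],[1,0,0,-0.04,0]]'
```

```text
time: 16.65
eef_pos: [0.5539, -0.2622, 0.0346]
tcp_rot: [0.999, -0.032, -0.003, -0.002]
contact_force: [-0.2, 1.6, -0.3]
opening: 0.503
finger_force: 0.0
time: 17.07
eef_pos: [0.5588, -0.2665, 0.0427]
tcp_rot: [0.999, -0.033, 0.003, 0.001]
contact_force: [0.9, 0.3, 3.8]
opening: 0.133
finger_force: 40.7
time: 17.48
eef_pos: [0.5555, -0.2646, 0.079]
tcp_rot: [0.999, -0.033, -0.002, -0.001]
contact_force: [-0.3, -0.2, -1.6]
opening: 0.13
finger_force: 39.9
```

```bash
python3 -m inch '[[1,0,0,-0.04,-4],[1,0,0,-0.08,-4],[1,0,0,-0.12,-4],[1,0,0,-0.16,-4],[1,0,0,-0.18,-4]]' && python3 -m inch '[[1,0,-0.035,0,0],[1,-0.01,-0.075,0,0],[1,-0.02,-0.115,0,0],[1,-0.025,-0.155,0,0],[1,-0.03,-0.195,0,0]]' >/dev/null && python3 -m inch '[[1,-0.006,-0.04,0,0],[1,-0.012,-0.08,0,0],[1,-0.018,-0.12,0,0],[1,-0.024,-0.16,0,0],[1,-0.03,-0.2,0,0]]' >/dev/null && python3 -m inch '[[1,-0.006,-0.04,0,0],[1,-0.012,-0.08,0,0],[1,-0.018,-0.12,0,0],[1,-0.024,-0.16,0,-3],[1,-0.03,-0.2,0,-5.8]]' && python3 -m inch '[[1,0,-0.01,0,0],[1,0,-0.02,0.03,0],[1,0,-0.03,0.06,0],[1,0,-0.034,0.09,0],[1,0,-0.034,0.11,0]]' && python3 -m inch '[[1,0,0,0,0],[1,0,0,0,0]]'
python3 - <<'E'
from h import *
from m import comps
s=ctrl.get_state();print(np.round(s['eef_pos'],4))
for n in('wrist','top'):
    p=cam(n); X=cloud(p);np.savez('last_t',X=X); print(n)
    if n=='wrist': save(p,'place1')
    comps('t',.072,.1,(.36,.6,.19,.44),100)
    comps('t',.11,.2,(.4,.6,.3,.44),100)
E
```

```text
time: 17.9
eef_pos: [0.5579, -0.2662, 0.2669]
tcp_rot: [1.0, 0.002, 0.003, 0.003]
contact_force: [0.1, -0.6, -0.4]
opening: 0.136
finger_force: 40.0
time: 19.15
eef_pos: [0.4634, 0.3309, 0.2601]
tcp_rot: [0.999, 0.054, -0.0, 0.0]
contact_force: [0.4, 0.6, -2.1]
opening: 0.132
finger_force: 40.0
time: 19.57
eef_pos: [0.4593, 0.3627, 0.1466]
tcp_rot: [0.999, 0.053, -0.002, 0.001]
contact_force: [0.2, -0.4, -2.5]
opening: 0.136
finger_force: 40.0
time: 19.73
eef_pos: [0.4603, 0.3622, 0.1486]
tcp_rot: [0.999, 0.052, -0.002, 0.001]
contact_force: [0.4, 0.1, -0.5]
opening: 0.135
finger_force: 40.0
[0.4603 0.3622 0.1486]
wrist
t 53389 rect c [472.  306.5] size [182.2 185. ] ang 5.9 z 82.5 mean [500.1 298.2]
t 11766 rect c [468.5 360. ] size [64.3 58.6] ang 44.4 z 174.0 mean [471.2 362.6]
t 224 rect c [477.6 330.5] size [ 3.2 12.8] ang 8.2 z 197.8 mean [477.  331.1]
top
t 3779 rect c [471.2 307.7] size [184.3 185. ] ang 5.8 z 81.5 mean [476.1 296.1]
```

View pics/place1.png

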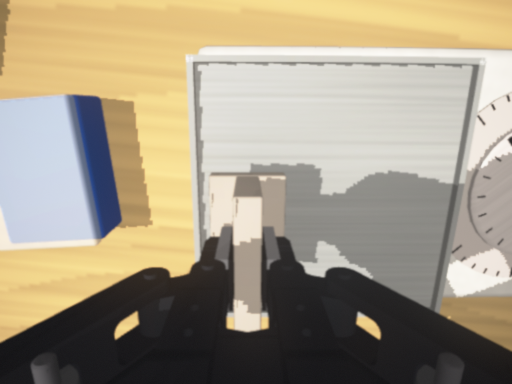

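```bash
python3 -m inch '[[1,0.005,0,0.01,0],[1,0.005,0,0.02,0],[1,0.005,0,0.03,0],[1,0.005,0,0.035,0],[1,0.005,0,0.038,0]]' && python3 -m inch '[[1,0,0,0,0],[1,0,0,0.001,0],[1,0,0,0.002,0],[1,0,0,0.003,0],[1,0,0,0.003,0]]' && python3 -m inch '[[1,0,0,0.001,0],[1,0,0,0.002,0],[1,0,0,0.002,0],[1,0,0,0.002,0]]'
```

```text
time: 20.25
eef_pos: [0.4652, 0.3631, 0.1096]
tcp_rot: [0.999, 0.052, -0.001, 0.001]
contact_force: [-0.3, 0.3, -1.7]
opening: 0.132
finger_force: 40.1
time: 20.67
eef_pos: [0.4662, 0.3638, 0.1086]
tcp_rot: [0.999, 0.052, 0.0, -0.0]
contact_force: [-0.5, 0.9, -1.4]
opening: 0.13
finger_force: 40.1
time: 21.0
eef_pos: [0.4661, 0.3637, 0.1065]
tcp_rot: [0.999, 0.052, -0.0, -0.0]
contact_force: [0.9, 0.9, -2.2]
opening: 0.134
finger_force: 40.2
```

```bash
python3 -m inch '[[1,0,0,0.001,0],[1,0,0,0.002,0],[1,0,0,0.003,0],[1,0,0,0.003,0],[1,0,0,0.003,0]]'
python3 - <<'E'
from h import *
from m import comps
print(np.round(ctrl.get_state()['contact_force'],2))
p=cam('wrist'); X=cloud(p);np.savez('last_t',X=X)
comps('t',.065,.095,(.36,.6,.19,.44),300)
comps('t',.11,.2,(.4,.6,.3,.44),100)
E
```

```text
time: 21.42
eef_pos: [0.4662, 0.3637, 0.1036]
tcp_rot: [0.999, 0.052, 0.0, -0.0]
contact_force: [-0.3, -0.2, 1.9]
opening: 0.134
finger_force: 40.4
[-0.32 -0.17  1.87]
t 70921 rect c [482.3 307.5] size [161.4 185.5] ang 5.9 z 79.3 mean [506.5 305.1]
t 304 rect c [408.4 278.8] size [25.2  8. ] ang 58.8 z 79.2 mean [408.7 279.8]
t 48345 rect c [470.  358.6] size [ 61.6 113.1] ang 26.0 z 177.6 mean [476.5 362.8]
```

```bash
python3 -m inch '[[0.8,0,0,0,0],[0.65,0,0,0,0],[0.65,0,0,0,0],[0.65,0,0,-0.01,0],[0.65,0,0,-0.02,0]]' 40 && python3 -m inch '[[0.65,0,0,-0.02,0],[0.65,0,0,-0.05,0],[0.6,0,0,-0.08,5.9],[0.6,0,0,-0.1,5.9],[0.6,0,0,-0.1,5.9]]'&& python3 -m inch '[[0.5,0.006,0.04,0,0],[0.5,0.012,0.08,0,0],[0.5,0.018,0.12,0,0],[0.5,0.024,0.16,0,0],[0.5,0.03,0.2,0,0]]' >/dev/null && python3 -m inch '[[0.5,0.006,0.04,0,0],[0.5,0.012,0.08,0,0],[0.5,0.018,0.12,0,0],[0.5,0.024,0.16,0,0],[0.5,0.03,0.2,0,0]]' >/dev/null&& python3 -m inch '[[0.5,0.006,0.04,0,0],[0.5,0.012,0.08,0,0],[0.5,0.018,0.12,0,0],[0.5,0.023,0.16,0,0],[0.5,0.023,0.2,0,0]]' >/dev/null && python3 -m inch '[[0.5,0,0.04,0,0],[0.5,0,0.08,0,0],[0.5,0,0.12,0,0],[0.5,0,0.141,0,2],[0.5,0,0.141,0,4]]' && python3 -m inch '[[0.5,0,0,0,0],[0.5,0,0,0,0]]'
python3 - <<'E'
from h import *
from m import comps
print(np.round(ctrl.get_state()['eef_pos'],4))
for n in('wrist','top'):
    p=cam(n); X=cloud(p);np.savez('last_t',X=X); print(n)
    comps('t',.056,.085,(.40,.65,-.46,-.2))
    if n=='top': comps('t',.11,.15,(.36,.6,.19,.44),20); comps('t',.07,.1,(.36,.6,.19,.44),20)
E
```

```text
time: 21.88
eef_pos: [0.4658, 0.3634, 0.1235]
tcp_rot: [0.999, 0.052, -0.001, 0.0]
contact_force: [0.4, 0.9, 0.1]
opening: 0.353
finger_force: 0.0
time: 22.3
eef_pos: [0.4691, 0.3654, 0.2316]
tcp_rot: [1.0, 0.001, 0.006, -0.003]
contact_force: [0.3, -0.3, 1.5]
opening: 0.399
finger_force: 0.0
time: 23.97
eef_pos: [0.5492, -0.382, 0.2229]
tcp_rot: [0.999, -0.037, -0.0, 0.001]
contact_force: [-0.4, 0.7, 0.3]
opening: 0.501
finger_force: 0.0
time: 24.13
eef_pos: [0.5501, -0.3771, 0.223]
tcp_rot: [0.999, -0.034, -0.0, -0.0]
contact_force: [0.2, 0.5, -0.0]
opening: 0.501
finger_force: 0.0
[ 0.5501 -0.3771  0.223 ]
wrist
t 909 rect c [ 549.6 -378.1] size [12.  69.6] ang 86.3 z 68.1 mean [ 551.2 -378.4]
t 78 rect c [ 502.9 -319.5] size [11.9  4.7] ang 75.2 z 64.6 mean [ 503.4 -319.8]
top
t 138 rect c [ 549.6 -374.8] size [15.1 70.4] ang 87.1 z 66.3 mean [ 549.2 -373.2]
t 138 rect c [ 468.8 -313.1] size [14.3 69.2] ang 86.8 z 66.2 mean [ 469.6 -311.7]
t 168 rect c [463.8 362.3] size [68.9 12.9] ang 6.4 z 128.1 mean [464.2 361. ]
t 4269 rect c [471.2 308. ] size [184.6 185.9] ang 5.8 z 79.3 mean [471.1 305.5]
```

```bash
python3 -m inch '[[0.5,0,0.001,0.04,0],[0.5,0,0.001,0.08,0],[0.5,0,0.001,0.12,0],[0.5,0,0.001,0.15,0],[0.5,0,0.001,0.17,0]]' && python3 -m inch '[[0.5,0,0,0.01,0],[0.5,0,0,0.014,0],[0.7,0,0,0.014,0],[1,0,0,0.014,0],[1,0,0,0.014,0]]' 40 && python3 -m inch '[[1,0,0,0,0],[1,0,0,0,0],[1,0,0,-0.006,0],[1,0,0,-0.014,0],[1,0,0,-0.025,0]]' && python3 -m inch '[[1,0,0,-0.04,-4],[1,0,0,-0.08,-4],[1,0,0,-0.12,-4],[1,0,0,-0.16,-4],[1,0,0,-0.19,-4]]'
```

```text
time: 24.65
eef_pos: [0.5488, -0.3751, 0.0491]
tcp_rot: [0.999, -0.033, -0.002, -0.002]
contact_force: [0.0, -0.1, 0.8]
opening: 0.499
finger_force: 0.0
time: 25.07
eef_pos: [0.5517, -0.3786, 0.042]
tcp_rot: [0.999, -0.034, 0.001, 0.001]
contact_force: [0.9, 1.2, 0.8]
opening: 0.133
finger_force: 42.5
time: 25.48
eef_pos: [0.5495, -0.3779, 0.064]
tcp_rot: [0.999, -0.034, -0.001, -0.001]
contact_force: [0.1, -0.3, -1.1]
opening: 0.132
finger_force: 42.0
time: 25.9
eef_pos: [0.5507, -0.379, 0.2599]
tcp_rot: [1.0, 0.001, 0.002, 0.002]
contact_force: [0.4, -0.7, -1.3]
opening: 0.132
finger_force: 42.0
```

```bash
python3 -m inch '[[1,-0.004,-0.035,0,0],[1,-0.008,-0.075,0,0],[1,-0.013,-0.115,0,0],[1,-0.017,-0.155,0,0],[1,-0.021,-0.195,0,0]]' >/dev/null && python3 -m inch '[[1,-0.005,-0.04,0,0],[1,-0.01,-0.08,0,0],[1,-0.015,-0.12,0,0],[1,-0.02,-0.16,0,0],[1,-0.025,-0.2,0,0]]' >/dev/null && python3 -m inch '[[1,-0.006,-0.04,0,0],[1,-0.012,-0.08,0,0],[1,-0.018,-0.12,0,0],[1,-0.024,-0.16,0,0],[1,-0.03,-0.2,0,0]]' && python3 -m inch '[[1,-0.003,-0.04,0,-2],[1,-0.003,-0.08,0,-5.8],[1,-0.003,-0.091,0.03,-5.8],[1,-0.003,-0.091,0.06,-5.8],[1,-0.003,-0.091,0.09,-5.8]]' && python3 -m inch '[[1,0,0,0.01,0],[1,0,0,0.015,0],[1,0,0,0.015,0],[1,0,0,0.015,0]]'
python3 - <<'E'
from h import *
from m import comps
print(np.round(ctrl.get_state()['eef_pos'],4))
p=cam('top'); X=cloud(p);np.savez('last_t',X=X)
comps('t',.11,.15,(.36,.6,.19,.44),20); comps('t',.07,.1,(.36,.6,.19,.44),20)
comps('t',.056,.085,(.40,.65,-.46,-.2))
E
```

```text
time: 27.15
eef_pos: [0.4726, 0.2183, 0.2555]
tcp_rot: [1.0, 0.001, 0.001, 0.0]
contact_force: [0.5, -0.6, -1.5]
opening: 0.134
finger_force: 42.0
time: 27.57
eef_pos: [0.4704, 0.309, 0.1649]
tcp_rot: [0.999, 0.053, 0.002, -0.0]
contact_force: [0.6, -0.2, -1.7]
opening: 0.131
finger_force: 42.1
time: 27.9
eef_pos: [0.4714, 0.3078, 0.1515]
tcp_rot: [0.999, 0.051, 0.001, -0.0]
contact_force: [-0.7, 0.4, -1.7]
opening: 0.133
finger_force: 42.1
[0.4714 0.3078 0.1515]
t 45 rect c [496.4 296.4] size [17.4 14.7] ang 8.0 z 137.1 mean [497.1 296.9]
t 37 rect c [448.8 288.5] size [25.   8.5] ang 9.0 z 136.3 mean [449.2 288.2]
t 2286 rect c [471.4 307.8] size [183.9 185.3] ang 5.8 z 79.2 mean [486.6 271.2]
t 160 rect c [404.3 372.8] size [27.5 46. ] ang 20.8 z 79.1 mean [402.9 373.3]
t 140 rect c [ 468.9 -313. ] size [13.5 69.3] ang 86.2 z 66.2 mean [ 470.3 -311.7]
```

```bash
python3 -m inch '[[1,0,0,0.012,0],[1,0,0,0.024,0],[1,0,0,0.034,0],[1,0,0,0.04,0],[1,0,0,0.043,0]]' && python3 -m inch '[[1,0,0,0.001,0],[1,0,0,0.003,0],[1,0,0,0.004,0],[1,0,0,0.006,0],[1,0,0,0.007,0]]' && python3 -m inch '[[1,0,0,0.001,0],[1,0,0,0.001,0],[1,0,0,0.001,0]]'
python3 - <<'E'
from h import *
from m import comps
print(np.round(ctrl.get_state()['contact_force'],2))
p=cam('wrist'); X=cloud(p);np.savez('last_t',X=X);save(p,'place2')
comps('t',.065,.095,(.36,.6,.19,.44),300)
E
```

```text
time: 28.37
eef_pos: [0.469, 0.3072, 0.1043]
tcp_rot: [0.999, 0.051, -0.002, 0.001]
contact_force: [0.0, 0.1, -2.1]
opening: 0.126
finger_force: 42.1
time: 28.78
eef_pos: [0.4705, 0.3079, 0.1]
tcp_rot: [0.999, 0.051, 0.0, -0.0]
contact_force: [-1.9, -0.9, 1.4]
opening: 0.134
finger_force: 42.5
time: 29.03
eef_pos: [0.4705, 0.3079, 0.099]
tcp_rot: [0.999, 0.051, 0.0, -0.0]
contact_force: [-1.3, 0.9, 1.7]
opening: 0.133
finger_force: 42.5
[-1.33  0.91  1.71]
t 68083 rect c [496.6 309.6] size [133. 186.] ang 6.0 z 75.5 mean [514.8 306. ]
t 303 rect c [413.1 223.4] size [24.8  8.2] ang 58.2 z 75.3 mean [413.4 224.4]
```

View pics/place2.png

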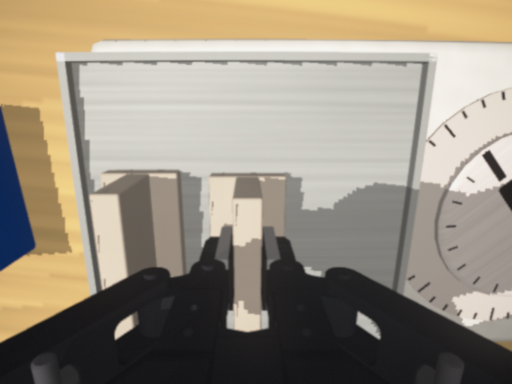

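```bash
python3 -m inch '[[0.8,0,0,0,0],[0.68,0,0,0,0],[0.68,0,0,0,0],[0.68,0,0,-0.01,0],[0.68,0,0,-0.02,0]]' 40 && python3 -m inch '[[0.65,0,0,-0.02,0],[0.65,0,0,-0.05,0],[0.6,0,0,-0.08,5.9],[0.6,0,0,-0.1,5.9],[0.6,0,0,-0.1,5.9]]'&& python3 -m inch '[[0.5,0.005,0.04,0,0],[0.5,0.01,0.08,0,0],[0.5,0.015,0.12,0,0],[0.5,0.02,0.16,0,0],[0.5,0.02,0.2,0,0]]' >/dev/null && python3 -m inch '[[0.5,0,0.04,0,0],[0.5,0,0.08,0,0],[0.5,0,0.12,0,0],[0.5,0,0.16,0,0],[0.5,0,0.2,0,0]]' >/dev/null&& python3 -m inch '[[0.5,-0.005,0.04,0,0],[0.5,-0.01,0.08,0,0],[0.5,-0.015,0.12,0,0],[0.5,-0.02,0.16,0,0],[0.5,-0.02,0.2,0,0]]' >/dev/null && python3 -m inch '[[0.5,-0.002,0.024,0,2],[0.5,-0.002,0.024,0,4],[0.5,-0.002,0.024,0,4],[0.5,-0.002,0.024,0,4]]'
python3 - <<'E'
from h import *
from m import comps
print(np.round(ctrl.get_state()['eef_pos'],4))
for n in('wrist','top'):
    p=cam(n); X=cloud(p);np.savez('last_t',X=X); print(n)
    comps('t',.056,.085,(.40,.65,-.46,-.2))
    if n=='top': comps('t',.11,.15,(.36,.6,.19,.44),20); comps('t',.065,.1,(.36,.6,.19,.44),20)
E
```

```text
time: 29.5
eef_pos: [0.4697, 0.3075, 0.1184]
tcp_rot: [0.999, 0.051, -0.001, 0.0]
contact_force: [-0.2, 0.4, -0.4]
opening: 0.32
finger_force: 0.0
time: 29.92
eef_pos: [0.4733, 0.3091, 0.2263]
tcp_rot: [1.0, 0.0, 0.006, -0.003]
contact_force: [1.0, 0.2, 0.6]
opening: 0.399
finger_force: 0.0
time: 31.5
eef_pos: [0.4678, -0.3162, 0.218]
tcp_rot: [0.999, -0.035, -0.0, -0.0]
contact_force: [0.1, 0.4, -0.1]
opening: 0.497
finger_force: 0.0
[ 0.4678 -0.3162  0.218 ]
wrist
t 893 rect c [ 469.5 -316.5] size [11.5 69.6] ang 86.2 z 68.2 mean [ 471.1 -316.9]
top
t 140 rect c [ 468.9 -312.7] size [13.8 69.3] ang 86.0 z 66.3 mean [ 469.6 -311.5]
t 156 rect c [468.2 306.4] size [70.  12.6] ang 6.3 z 125.9 mean [468.1 305.5]
t 166 rect c [463.7 362.6] size [68.9 13.1] ang 6.0 z 125.9 mean [464.3 361.1]
t 4078 rect c [471.4 307.6] size [184.5 184.8] ang 5.8 z 77.2 mean [471.2 305. ]
```

```bash
python3 -m inch '[[0.5,0.002,0,0.04,0],[0.5,0.002,0,0.08,0],[0.5,0.002,0,0.12,0],[0.5,0.002,0,0.15,0],[0.5,0.002,0,0.165,0]]' && python3 -m inch '[[0.5,0,0,0.01,0],[0.5,0,0,0.014,0],[0.7,0,0,0.014,0],[1,0,0,0.014,0],[1,0,0,0.014,0]]' 40 && python3 -m inch '[[1,0,0,0,0],[1,0,0,0,0],[1,0,0,-0.006,0],[1,0,0,-0.014,0],[1,0,0,-0.025,0]]' && python3 -m inch '[[1,0,0,-0.04,-4],[1,0,0,-0.08,-4],[1,0,0,-0.12,-4],[1,0,0,-0.16,-4],[1,0,0,-0.19,-4]]'
```

```text
time: 32.02
eef_pos: [0.468, -0.3129, 0.0487]
tcp_rot: [0.999, -0.034, -0.003, -0.003]
contact_force: [0.4, -0.5, -0.6]
opening: 0.497
finger_force: 0.0
time: 32.43
eef_pos: [0.4713, -0.3171, 0.0415]
tcp_rot: [0.999, -0.035, 0.001, 0.001]
contact_force: [0.4, 0.5, -0.7]
opening: 0.129
finger_force: 40.8
time: 32.85
eef_pos: [0.4694, -0.316, 0.0643]
tcp_rot: [0.999, -0.035, -0.001, -0.001]
contact_force: [0.6, -0.6, -1.4]
opening: 0.132
finger_force: 40.8
time: 33.27
eef_pos: [0.4705, -0.317, 0.2597]
tcp_rot: [1.0, -0.0, 0.002, 0.002]
contact_force: [0.3, 0.0, -0.7]
opening: 0.135
finger_force: 40.8
```

```bash
python3 -m inch '[[1,0.008,-0.035,0,0],[1,0.015,-0.075,0,0],[1,0.022,-0.115,0,0],[1,0.025,-0.155,0,0],[1,0.025,-0.195,0,0]]' >/dev/null && python3 -m inch '[[1,0,-0.04,0,0],[1,0,-0.08,0,0],[1,0,-0.12,0,0],[1,-0.005,-0.16,0,0],[1,-0.01,-0.2,0,0]]' >/dev/null && python3 -m inch '[[1,-0.005,-0.04,0,0],[1,-0.008,-0.08,0,0],[1,-0.008,-0.12,0,0],[1,-0.008,-0.16,0,-2],[1,-0.008,-0.174,0,-5.8]]' && python3 -m inch '[[1,0,0,0.03,0],[1,0,0,0.06,0],[1,0,0,0.085,0],[1,0,0,0.105,0],[1,0,0,0.105,0]]' && python3 -m inch '[[1,0,0,0,0],[1,0,0,0,0]]'
python3 - <<'E'
from h import *
from m import comps
print(np.round(ctrl.get_state()['eef_pos'],4))
p=cam('top'); X=cloud(p);np.savez('last_t',X=X)
comps('t',.11,.15,(.36,.6,.19,.44),20); comps('t',.065,.1,(.36,.6,.19,.44),20)
p=cam('wrist'); save(p,'place3')
E
```

```text
time: 34.52
eef_pos: [0.4761, 0.2567, 0.2555]
tcp_rot: [0.999, 0.053, 0.001, -0.001]
contact_force: [-0.7, -0.8, -1.6]
opening: 0.137
finger_force: 40.9
time: 34.93
eef_pos: [0.4737, 0.2514, 0.1448]
tcp_rot: [0.999, 0.051, -0.005, 0.001]
contact_force: [-0.2, 0.2, -2.0]
opening: 0.132
finger_force: 40.8
time: 35.1
eef_pos: [0.4782, 0.2527, 0.1515]
tcp_rot: [0.999, 0.05, 0.001, -0.0]
contact_force: [0.1, 0.0, -1.1]
opening: 0.135
finger_force: 40.8
[0.4782 0.2527 0.1515]
t 877 rect c [532.1 313.4] size [ 72.9 186.7] ang 1.2 z 77.4 mean [541.5 310.4]
t 154 rect c [428.6 219.4] size [80.8 17.9] ang 6.0 z 77.7 mean [432.6 218.1]
t 404 rect c [404.3 313.1] size [34.5 96.9] ang 15.7 z 76.7 mean [404.  312.8]
```

View pics/place3.png

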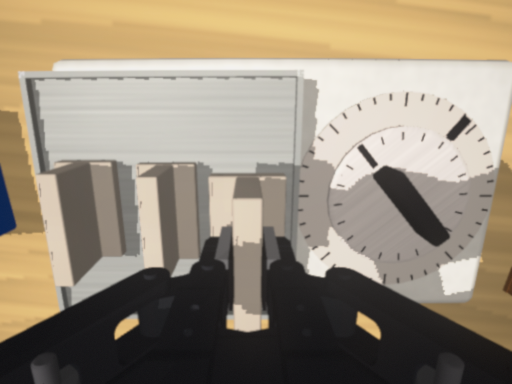

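```bash
python3 -m inch '[[1,0,0,0.012,0],[1,0,0,0.024,0],[1,0,0,0.035,0],[1,0,0,0.042,0],[1,0,0,0.045,0]]' && python3 -m inch '[[1,0,0,0.001,0],[1,0,0,0.003,0],[1,0,0,0.004,0],[1,0,0,0.006,0],[1,0,0,0.007,0]]' && python3 -m inch '[[1,0,0,0.001,0],[1,0,0,0.001,0],[1,0,0,0.001,0]]'&& python3 -m inch '[[0.8,0,0,0,0],[0.68,0,0,0,0],[0.68,0,0,0,0],[0.68,0,0,-0.01,0],[0.68,0,0,-0.02,0]]' 40 && python3 -m inch '[[0.65,0,0,-0.02,0],[0.65,0,0,-0.05,0],[0.6,0,0,-0.09,0],[0.6,0,0,-0.13,0],[0.6,0,0,-0.16,0]]' && python3 -m inch '[[0.5,0,0.04,0,5.9],[0.5,0.01,0.08,0,5.9],[0.5,0.01,0.1,0,5.9],[0.5,0.01,0.12,0,5.9],[0.5,0.01,0.12,0,5.9]]' && python3 -m inch '[[0.5,0,0,0,0],[0.5,0,0,0,0],[0.5,0,0,0,0]]'
python3 - <<'E'
from h import *
from m import comps
print(np.round(ctrl.get_state()['eef_pos'],4))
for n in('top','wrist'):
    p=cam(n); X=cloud(p);np.savez('last_t',X=X);print(n)
    comps('t',.105,.15,(.36,.6,.19,.44),20); comps('t',.065,.1,(.36,.6,.19,.44),80); comps('t',.08,.11,(.4,.58,.07,.2))
    for q in('bezel_zero','needle_tip'):
        for o in ctrl.tip_of(q,p)[:3]: print(q,round(o['score'],2),np.round(o['at'],1),at_z(p,o['at'],.06).round(4))
save(p,'dial1')
E
```

```text
time: 35.62
eef_pos: [0.4756, 0.2521, 0.1018]
tcp_rot: [0.999, 0.051, -0.002, 0.001]
contact_force: [-1.3, -0.2, -1.7]
opening: 0.133
finger_force: 40.9
time: 36.03
eef_pos: [0.4776, 0.2527, 0.098]
tcp_rot: [0.999, 0.051, 0.001, -0.0]
contact_force: [-0.5, 0.3, 1.5]
opening: 0.133
finger_force: 41.2
time: 36.28
eef_pos: [0.4776, 0.2527, 0.097]
tcp_rot: [0.999, 0.051, 0.001, -0.0]
contact_force: [0.2, -0.7, 0.7]
opening: 0.132
finger_force: 41.2
time: 36.7
eef_pos: [0.4766, 0.2524, 0.1165]
tcp_rot: [0.999, 0.051, -0.001, 0.0]
contact_force: [-0.0, -0.1, 0.2]
opening: 0.321
finger_force: 0.0
time: 37.12
eef_pos: [0.4779, 0.2528, 0.2818]
tcp_rot: [0.999, 0.051, 0.003, -0.001]
contact_force: [0.9, 0.6, 1.0]
opening: 0.4
finger_force: 0.0
time: 37.53
eef_pos: [0.4999, 0.1314, 0.278]
tcp_rot: [1.0, -0.003, 0.001, 0.001]
contact_force: [1.2, -0.2, 0.1]
opening: 0.503
finger_force: 0.0
time: 37.78
eef_pos: [0.4991, 0.135, 0.2769]
tcp_rot: [1.0, -0.0, 0.0, -0.0]
contact_force: [0.4, -0.4, -0.7]
opening: 0.501
finger_force: 0.0
[0.4991 0.135  0.2769]
top
t 161 rect c [468.2 306.5] size [69.6 12.8] ang 5.2 z 124.0 mean [468.1 305.2]
t 170 rect c [464.  362.4] size [68.7 13.6] ang 5.7 z 123.3 mean [464.6 361.1]
t 2508 rect c [468.4 334.9] size [184.8 130.2] ang 5.5 z 75.4 mean [469.7 340.6]
t 137 rect c [413.8 218.8] size [49.6 20.8] ang 0.3 z 75.6 mean [411.9 219.2]
wrist
t 1362 rect c [475.5 250.5] size [70.2 12.8] ang 6.1 z 124.7 mean [477.5 248.8]
t 1557 rect c [468.1 305.8] size [70.6 14.8] ang 6.2 z 124.2 mean [470.  303.2]
t 1698 rect c [463.9 361.4] size [70.7 14.3] ang 6.0 z 123.4 mean [465.4 358.8]
t 20354 rect c [470.6 307.1] size [185.6 186.2] ang 5.9 z 75.9 mean [482.3 302.8]
t 816 rect c [488.8 132.3] size [64.4 14.4] ang 46.8 z 91.8 mean [490.4 132.4]
bezel_zero 0.82 [209.1 137.7] [0.5315 0.1768 0.06  ]
bezel_zero 0.32 [397.2 209.3] [ 0.4456 -0.0484  0.06  ]
needle_tip 0.67 [286.6 143.4] [0.525  0.0885 0.06  ]
```

View pics/dial1.png

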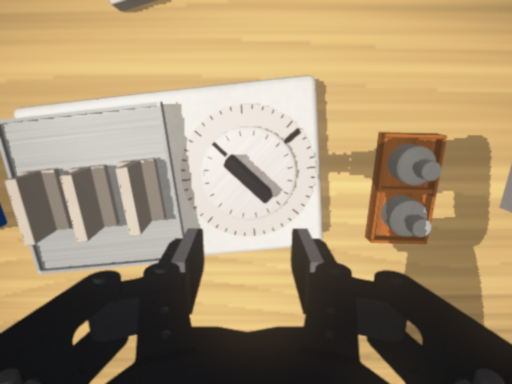

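```bash
python3 -m inch '[[0.5,-0.01,0.003,0,-7],[0.5,-0.01,0.003,0.03,-14],[0.5,-0.01,0.003,0.06,-21],[0.5,-0.01,0.003,0.09,-28],[0.5,-0.01,0.003,0.12,-35]]' && python3 -m inch '[[0.5,0,0,0.02,-7],[0.5,0,0,0.04,-11.7],[0.5,0,0,0.04,-11.7],[0.5,0,0,0.04,-11.7],[0.5,0,0,0.04,-11.7]]'
python3 - <<'E'
from h import *
from m import comps
s=ctrl.get_state();print(np.round(s['eef_pos'],4),np.round(s['qpos'],3),R.from_quat(s['tcp_rot']).as_matrix()[:,0].round(3))
p=cam('wrist'); X=cloud(p);np.savez('last_t',X=X)
comps('t',.08,.11,(.4,.58,.07,.2)); comps('t',.057,.07,(.4,.58,.07,.2),500)
E
```

```text
time: 38.5
eef_pos: [0.4892, 0.1314, 0.1555]
tcp_rot: [0.953, 0.303, 0.001, 0.0]
contact_force: [0.3, -0.6, -0.4]
opening: 0.501
finger_force: 0.0
time: 38.92
eef_pos: [0.4901, 0.1314, 0.1178]
tcp_rot: [0.919, 0.395, 0.001, 0.0]
contact_force: [-0.7, 0.4, 0.8]
opening: 0.505
finger_force: 0.0
[0.4901 0.1314 0.1178] [0.062 0.043 2.076 0.    1.021 0.821] [0.688 0.725 0.001]
t 2502 rect c [488.8 133.2] size [64.1 13.6] ang 46.6 z 92.0 mean [490.9 135.1]
t 16608 rect c [489.8 133. ] size [109.  111.1] ang 2.3 z 62.2 mean [494.6 138.3]
```

```bash
python3 -m inch '[[0.5,0,-0.002,0.015,0],[0.5,0,-0.002,0.03,0],[0.5,0,-0.002,0.042,0],[0.5,0,-0.002,0.05,0],[0.5,0,-0.002,0.05,0]]' && python3 -m inch '[[0.8,0,0,0,0],[1,0,0,0,0],[1,0,0,0,0],[1,0,0,0,0],[1,0,0,0,0]]' 50 && python3 -m inch '[[1,0,0,0,7],[1,0,0,0,14],[1,0,0,0,21],[1,0,0,0,28],[1,0,0,0,35]]' && python3 -m inch '[[1,0,0,0,7],[1,0,0,0,14],[1,0,0,0,21],[1,0,0,0,28],[1,0,0,0,35]]' && python3 -m inch '[[1,0,0,0,7],[1,0,0,0,14],[1,0,0,0,20],[1,0,0,0,24],[1,0,0,0,26.5]]' && python3 -m inch '[[1,0,0,0,0],[1,0,0,0,0]]'
python3 - <<'E'
from h import *
s=ctrl.get_state();print(np.round(s['eef_pos'],4),np.round(s['qpos'],3),R.from_quat(s['tcp_rot']).as_matrix()[:,0].round(3))
p=cam('wrist'); save(p,'dial2')
E
```

```text
time: 39.38
eef_pos: [0.487, 0.1325, 0.0653]
tcp_rot: [0.919, 0.395, -0.001, -0.0]
contact_force: [-0.8, 0.8, -0.2]
opening: 0.502
finger_force: 0.0
time: 39.8
eef_pos: [0.4873, 0.1338, 0.0676]
tcp_rot: [0.919, 0.395, -0.0, -0.001]
contact_force: [-4.1, 3.9, 3.6]
opening: 0.153
finger_force: 50.6
time: 40.22
eef_pos: [0.4871, 0.134, 0.0676]
tcp_rot: [0.995, 0.098, -0.001, -0.001]
contact_force: [-4.3, 5.3, 3.9]
opening: 0.156
finger_force: 50.7
time: 40.63
eef_pos: [0.4872, 0.1343, 0.0676]
tcp_rot: [0.979, -0.206, -0.001, -0.001]
contact_force: [-4.6, 5.2, 3.9]
opening: 0.154
finger_force: 50.6
time: 41.05
eef_pos: [0.4873, 0.1345, 0.0676]
tcp_rot: [0.906, -0.424, -0.001, -0.001]
contact_force: [-4.2, 6.7, 4.0]
opening: 0.153
finger_force: 50.5
time: 41.22
eef_pos: [0.4873, 0.1345, 0.0676]
tcp_rot: [0.906, -0.422, -0.001, -0.002]
contact_force: [-3.7, 7.4, 3.4]
opening: 0.153
finger_force: 50.5
[0.4873 0.1345 0.0676] [0.066 0.119 2.103 0.005 0.921 2.507] [ 0.643 -0.766 -0.004]
```

View pics/dial2.png

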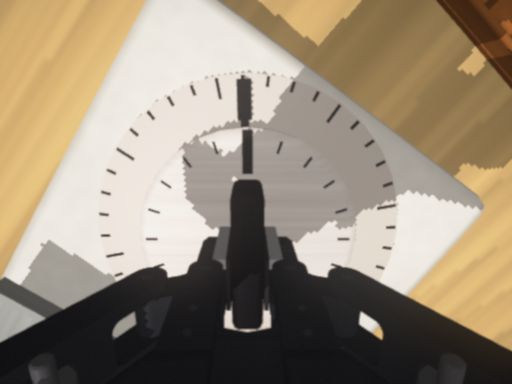

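Run:
```python
from h import *
p=cam('wrist'); X=cloud(p); g=p['pixels'].max(2).astype(int)
c=np.array([.4888,.1328]); d=X[...,:2]-c; r=np.hypot(d[...,0],d[...,1])*1000; a=np.degrees(np.arctan2(d[...,1],d[...,0]))
for n,lo,hi in(('zero',38,57),('needle',62,80)):
    m=(g<75)&(r>lo)&(r<hi)&(abs(a+50)<12)
    # line fit in world xy: report lateral offset & angle
    P=d[m]*1000; z=X[m][:,2]; al=a[m]
    print(n,m.sum(),'z',np.median(z).round(4),'ang med',np.median(al).round(2),'mean',al.mean().round(2),'r',r[m].min().round(1),r[m].max().round(1),'mean rad',r[m].mean().round(1))
    vx,vy,x0,y0=cv2.fitLine(P.astype(np.float32),cv2.DIST_L2,0,.01,.01).ravel(); print('dir',np.degrees(np.arctan2(vy,vx)).round(1),'perp dist to axis',round(float(x0*vy-y0*vx),2))
```

```text
zero 305 z 0.0627 ang med -50.06 mean -50.05 r 38.0 56.8 mean rad 46.2
dir -49.2 perp dist to axis 0.69
needle 377 z 0.0555 ang med -48.8 mean -48.78 r 62.0 78.1 mean rad 69.9
dir -49.0 perp dist to axis -0.28
```

```bash
python3 -m inch '[[1,0,0,0,-1.2],[1,0,0,0,-1.2],[0.7,0,0,0,-1.2],[0.5,0,0,0,-1.2],[0.5,0,0,0,-1.2]]' && python3 -m inch '[[0.5,0,0,-0.01,0],[0.5,0,0,-0.03,0],[0.5,0,0,-0.07,0],[0.5,0,0,-0.11,0],[0.5,0,0,-0.15,0]]' && python3 -m inch '[[0.5,0,0,-0.03,-7],[0.5,0,0,-0.06,-14],[0.5,0,0,-0.06,-21],[0.5,0,0,-0.06,-28],[0.5,0,0,-0.06,-35]]' && python3 -m inch '[[0.5,0,0,0,-7],[0.5,0,0,0,-14],[0.5,0,0,0,-14],[0.5,0,0,0,-14]]'
python3 - <<'E'
from h import *
from m import comps
s=ctrl.get_state();print(np.round(s['eef_pos'],4))
p=cam('wrist'); save(p,'final'); X=cloud(p);np.savez('last_t',X=X); g=p['pixels'].max(2).astype(int)
comps('t',.105,.15,(.36,.6,.19,.44),50); comps('t',.065,.095,(.36,.6,.19,.44),500);comps('t',.03,.04,(.37,.55,-.13,-.03),50);comps('t',.055,.08,(.37,.55,-.13,-.03),50);comps('t',.08,.11,(.4,.58,.07,.2)); comps('t',.057,.07,(.4,.58,.07,.2),500)
c=np.array([.4888,.1325]); d=X[...,:2]-c; r=np.hypot(d[...,0],d[...,1])*1000; a=np.degrees(np.arctan2(d[...,1],d[...,0]))
for n,lo,hi in(('zero',38,56),('needle',62,80)):
    m=(g<75)&(r>lo)&(r<hi)&(abs(a+50)<12); print(n,m.sum(),a[m].mean().round(2))
for q in('bezel_zero','needle_tip'):
    for o in ctrl.tip_of(q,p)[:2]: print(q,round(o['score'],2),np.round(o['at'],1),at_z(p,o['at'],.06).round(4))
E
```

```text
time: 41.73
eef_pos: [0.4884, 0.1325, 0.0671]
tcp_rot: [0.911, -0.412, 0.001, -0.0]
contact_force: [-1.0, -0.6, 0.5]
opening: 0.5
finger_force: 0.0
time: 42.15
eef_pos: [0.4874, 0.1323, 0.2187]
tcp_rot: [0.911, -0.413, -0.0, 0.0]
contact_force: [1.0, -0.1, 0.4]
opening: 0.501
finger_force: 0.0
time: 42.57
eef_pos: [0.4882, 0.1323, 0.2786]
tcp_rot: [0.993, -0.116, 0.002, -0.0]
contact_force: [-0.2, -1.0, -0.1]
opening: 0.502
finger_force: 0.0
time: 42.9
eef_pos: [0.4878, 0.1324, 0.2772]
tcp_rot: [1.0, 0.001, 0.0, 0.0]
contact_force: [-0.4, -0.7, 1.2]
opening: 0.501
finger_force: 0.0
[0.4878 0.1324 0.2772]
t 1389 rect c [475.3 250.6] size [70.6 13.2] ang 5.7 z 124.6 mean [477.4 248.8]
t 1580 rect c [467.7 305.6] size [69.7 13.6] ang 6.2 z 124.2 mean [469.5 303.2]
t 1730 rect c [463.7 361.1] size [70.1 14.5] ang 6.5 z 123.2 mean [465.2 358.7]
t 20466 rect c [470.8 306.6] size [185.  185.3] ang 5.9 z 75.8 mean [480.8 300.7]
t 852 rect c [495.2 -76.4] size [44.  48.4] ang 72.0 z 35.8 mean [497.  -72.3]
t 788 rect c [425.8 -75.6] size [44.3 48.9] ang 58.2 z 35.8 mean [428.6 -71.9]
t 412 rect c [494.6 -77.8] size [22.2 23.5] ang 5.2 z 67.1 mean [495.2 -76.2]
t 390 rect c [424.6 -77.2] size [23.7 23.2] ang 80.3 z 67.0 mean [425.8 -75. ]
t 819 rect c [488.9 132.3] size [14.3 64. ] ang 41.4 z 91.8 mean [490.2 132.1]
t 6253 rect c [489.  132.2] size [111.1 111. ] ang 46.3 z 62.1 mean [491.8 132.3]
zero 0 nan
needle 24 -48.6
bezel_zero 0.81 [283.4 132.4] [0.5264 0.0898 0.06  ]
needle_tip 0.64 [282.  131.6] [0.5273 0.0914 0.06  ]
needle_tip 0.46 [286.5 134.6] [0.5239 0.0862 0.06  ]<stdin>:8: RuntimeWarning: Mean of empty slice.
  ret = ret.dtype.type(ret / rcount)
```

View pics/final.png

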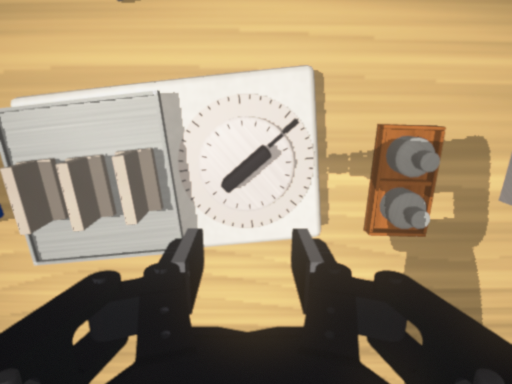

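The picture shows the zero mark and needle in one line at (283,132). The three brackets stand on the pan, and a weight stands upright in each cell.

```bash
python3 -c "
from h import *
from m import comps
p=cam('top');np.savez('last_t',X=cloud(p));comps('t',.045,.085,(.40,.65,-.46,-.2),20)
print(ctrl.sign_off())"
```

```text
the job is handed in; nothing more can be done
None
```

I handed the job in after about 43 s of robot time: both check weights stand upright in their cells, all three brackets stand on the pan, and the zero mark lines up with the needle to within the measurement; no verdict came back.

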